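# Unfold the mug stand's empty arm and hang the blue mug on it

### The job

The small mug stand has a white mug hanging on one arm, and its other, empty arm is folded away towards the back. Swing the empty arm round until it points straight away from the arm with the white mug, so that the stand will be balanced; then hang the blue mug on it by its handle and let go, so that it hangs there at rest. The white mug must stay hanging on its arm, and the tea box and the sugar jar must not be pushed about.

Things in the scene. Friction and masses are not known exactly. Their poses are not given: they have to be found in the camera images.
- stand: Mug stand, does not move: dark round foot 160 mm across, steel post 17 mm thick on the stand's z axis, wooden knob on top, 190 mm high. Origin: centre of the underside. Two stacked dark collars on the post (35 mm across, 25 mm high) carry two arms: a fixed lower one along the stand's +y, with the white mug, and the empty upper one.
- low_peg_tip (a point): Tip of the fixed lower arm, which carries the white mug; the dowel is like the upper one. Its centre line meets the post's axis 128 mm above the worktop.
- swing_arm (a joint): Swivel of the empty upper arm about the post, rad, growing clockwise seen from above. 0: the arm points along the stand's +x (to the back), square to the arm with the white mug; 1.571: along the stand's -y, straight away from the arm with the white mug. Range -0.6 to 2.3. Stiff (friction 0.3 N m, about 3.5 N sideways near the tip); it stays where it is left.
- peg_tip (a point): Tip of the empty upper arm: a straight wooden dowel 14 mm thick with a rounded black cap, rising outwards at 35 degrees above level; the tip is 106 mm out from the post's axis and 231 mm above the worktop. Own axes: x along the dowel, outwards and up; y level; z square to both, upwards.
- peg_root (a point): Where the empty arm's centre line meets the post's axis, 156 mm above the worktop and 130 mm along the dowel from its tip; axes as for peg_tip. The first 28 mm from here are collar and a thicker ferrule (19 mm).
- mug_center (a point): Centre of the blue mug, on its axis, 40 mm above its underside. Round, straight sides, 64 mm across, 80 mm tall, open top, wall 4.5 mm, about 240 g, starts upright. Own axes: z up the mug's axis, x towards the handle. Grip it across the body along its y. The handle is a flat strap 20 mm wide (along y), 7 mm thick, reaching 67 mm from the axis.
- mug_eye (a point): Centre of the opening in the blue mug's handle, 46 mm from the mug's axis, 41 mm above the underside; axes as for mug_center. The opening runs through along the mug's y, 28 mm square with rounded corners: the dowel passes along its own slope, not through a mug held upright. Let go, the mug swings down to hang below the dowel and may slide in to the post.
- white_mug_center (a point): Centre of the white mug, half-way along its axis; same size and shape as the blue one. It hangs loose by its handle on the lower arm, mouth to the robot's side, its centre about 105 mm above the worktop.
- tea_box: Green cardboard tea box, 58 x 69 x 78 mm, standing loose on the worktop; origin at the centre of its underside.
- sugar_jar: Low glass jar with a white lid, 67 mm across, 70 mm high, standing loose on the worktop; origin at the centre of its underside.
There are look-alikes about, which are no part of the job. Of the things that look like the part that bears mug_center, the largest one is meant.

How it is judged:
By the outcome, as a careful person would: the job done as asked, in the order asked, and still so for the second after the job is handed in, with the robot touching nothing.
It also fails if it takes over 64 s, if anything falls off the work surface, if the arm or the gripper's body presses on something with over 40 N, if the wrist force passes 120 N, or if a joint passes its speed limit or range.

### The arm

A 6-joint arm with a two-finger parallel gripper is mounted at the origin on a cart in front of the work surface, level with it; the furniture and walls round the work are solid. World frame = base frame: x ahead of the robot, y to its left, z up, the work surface at z = 0. Lengths are in m, angles in rad, forces in N, time in s.
With the tool pointing down it reaches from about 0.425 to 0.95 m from the base axis. Payload 3.5 kg.
Tool frame: the origin (TCP) lies on the centre line of the jaws, within the pads' length; the fingertips stand 17 mm ahead of it and the grasp point (between the pads) lies 2 mm behind it; z points along the fingers, y is the line along which they close (so a half turn about z gives the same grasp; the last joint's range is limited). The gripper opens to 85 mm and grips with 20 to 120 N. Pads are 22 mm wide; open, the fingers measure 114 mm over their backs; the gripper's body (76 mm by 85 mm) begins 54 mm behind the grasp point. The pads swing forward as they close: fully open they stand 13 mm farther back than shut.
Start: joints at [-1.465, 0.286, 1.577, -0, 1.279, -0.15], TCP at [0.171, -0.653, 0.248] pointing down, gripper open.
Joint ranges: [-2.77, 2.77], [-0.9, 2.22], [0.21, 2.48], [-1.53, 4.67], [0.24, 2.81], [-2.84, 2.84]. Speed limits (rad/s): [2.79, 2.79, 3.14, 3.14, 3.14, 3.14].

### API

Orientations are given as a unit quaternion [x, y, z, w].
In Python, from plant import ctrl gives the robot as it stands. The module is installed in compiled form; this text tells all that it offers.
- The arm moves only by the tool drive_tool, never from a script. Its argument "moves" is a list of rows, each a list of 3 entries, a list of its own where there are three numbers: the turn, a rotation vector about the tool's x, y, z in rad, then the shift along the tool's x, y, z in m, then the finger opening in m, from 0 to 0.0854. A call has 1 to 5 rows; each row shifts and turns the commanded pose from where the row before left it, along the tool's axes as they then stand; what a row does not reach is not made up. A row lasts 1/8 s, in which the tool goes at most 62.5 mm and 10.7 degrees, less where a joint would pass 70% of its speed; a pose out of reach is approached as far as the arm can. A call with a gripper value outside its range is refused whole. The fingers move at their own pace and stop on an object; "grip_force" is the grip in N (left out, the last holds). Time passes only in rows, so rows that do not move let the fingers close. It gives the time, the measured TCP pose, the force, the opening and the grip force at its end, in the units of the state.
- ctrl.get_state(): the state, without advancing time (a new reading comes with each control period).
- ctrl.read_camera(name): name is "side" or "top" or "wrist"; returns a dict with "image" (480x640x3 uint8, red, green, blue), "fx", "fy", "cx", "cy" (pixels), "R" (3x3) and "t" (3): a world point X has camera coordinates R X + t. Camera axes: x right, y down, z forward; pixel columns grow to the right and rows downward; lengths in m; the calibration is good to about 2 mm. A picture is of the moment at which its call begins. There is no depth.
- ctrl.sign_off(): hands the job in; it is judged then, once.
The state is a dict: "time": time; "qpos": joint angles; "dq": joint speeds; "joint_efforts": joint torques, N m; "eef_pos": TCP position; "tcp_rot": TCP orientation; "contact_force": force on the tool from outside, world axes, zero at the start; "wrist_torque": the same for the moment, N m; "opening": opening from 0.0 (shut) to 1.0 (fully open); "finger_force": force on a finger pad.
Only numpy, scipy, OpenCV 4.12 (cv2) and the standard library are available. Lean on these libraries where they do the work, as an engineer would, in place of code of your own. Each camera call takes 0.05 s, during which the arm holds its last target. There are 200 camera calls.

## Working session

There is one attempt and no reset: what is moved stays moved. The work goes in short steps, Python scripts to look and compute and a tool call to move; the robot and the scene stay as the last step left them, time stands still between calls to the robot, and variables do not carry over. Pictures are saved under pics/ and viewed, at most 10 in all, crops included, and the job is handed in when it is done.

Besides the shell and the picture viewer there is one more tool, called after ">>>" by a JSON object that holds its "name" and its "arguments", one argument or row to a line. drive_tool: Moves the arm, as the interface text tells. Its arguments: {"type":"object","properties":{"moves":{"type":"array","items":{"type":"array"}},"grip_force":{"type":"number"}},"required":["moves"]}

```bash
mkdir -p pics
python3 - <<'E'
from plant import ctrl
import cv2,numpy as np
for n in ["side","top"]:
    c=ctrl.read_camera(n); cv2.imwrite(f"pics/{n}0.png",c["image"][:,:,::-1]); np.savez(f"{n}.npz",**c)
    print(n,c["fx"],c["fy"],c["cx"],c["cy"],np.round(-c["R"].T@c["t"],3),np.round(c["R"],3).tolist())
s=ctrl.get_state();print({k:np.round(v,3).tolist() for k,v in s.items()})
E
```

```text
side 522.8766108488269 522.8766108488269 308.32072555190376 243.43810297691823 [ 0.107 -1.213  0.935] [[0.933, -0.36, 0.014], [-0.182, -0.505, -0.844], [0.311, 0.785, -0.537]]
top 514.3441206306773 514.3441206306773 316.98055847698083 241.59575967034968 [ 0.476 -0.108  1.277] [[0.009, -1.0, -0.0], [-0.998, -0.009, -0.059], [0.059, 0.001, -0.998]]
{'time': 0.1, 'qpos': [-1.465, 0.287, 1.578, -0.0, 1.279, -0.15], 'dq': [-0.001, -0.001, -0.002, -0.0, 0.002, 0.001], 'joint_efforts': [0.001, -40.729, -29.37, -0.0, 0.003, -0.0], 'eef_pos': [0.171, -0.652, 0.247], 'tcp_rot': [0.992, 0.128, 0.0, -0.001], 'contact_force': [0.314, 0.127, 0.026], 'wrist_torque': [-0.022, -0.015, 0.029], 'finger_force': 0.0, 'opening': 1.003}
```

View pics/side0.png

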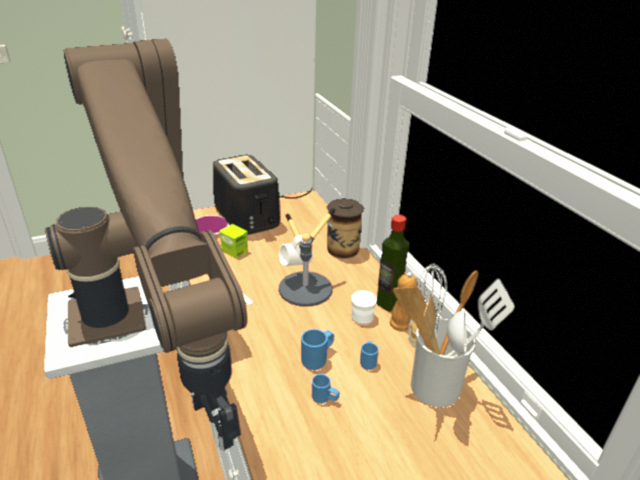

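View pics/top0.png

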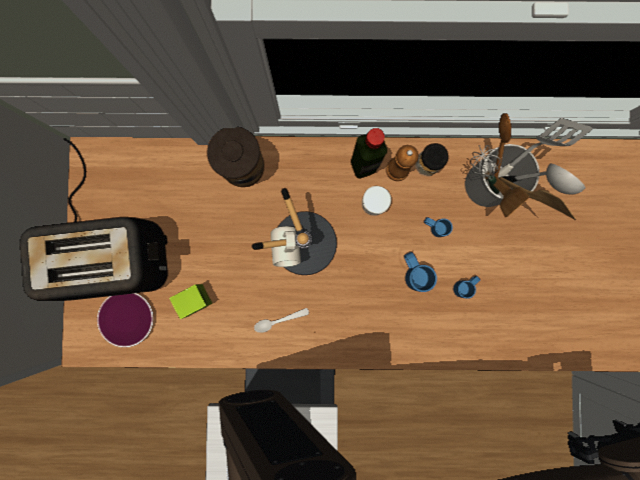

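Blue mugs in the top view are at (420,275), (440,228) and (466,288). In the side view they are at (315,350), (369,356) and (321,389). The one at top (420,275) is clearly the largest, so it fits. I'll confirm it in an enlarged crop. The stand post is at about (303,240), with the white mug's arm tip at (257,246), the empty arm's tip at (285,192), the tea box at (188,300) and the sugar jar at (376,200).

Run:
```python
import cv2,numpy as np
t=np.load("top.npz")["image"][:,:,::-1]; s=np.load("side.npz")["image"][:,:,::-1]
a=cv2.resize(t[180:310,240:500],None,fx=3,fy=3,interpolation=cv2.INTER_CUBIC)
b=cv2.resize(s[200:310,265:345],None,fx=3,fy=3,interpolation=2)   # 330x240
c=cv2.resize(s[310:410,290:390],None,fx=2,fy=2,interpolation=2)
o=np.zeros((600,780,3),np.uint8);o[:390]=a;o=o[:390]
cv2.imwrite("pics/c1.png",o)
b=cv2.resize(s[195:405,250:400],None,fx=2.85,fy=2.85,interpolation=2);cv2.imwrite("pics/c2.png",b)
```

```text
(no output)
```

View pics/c1.png

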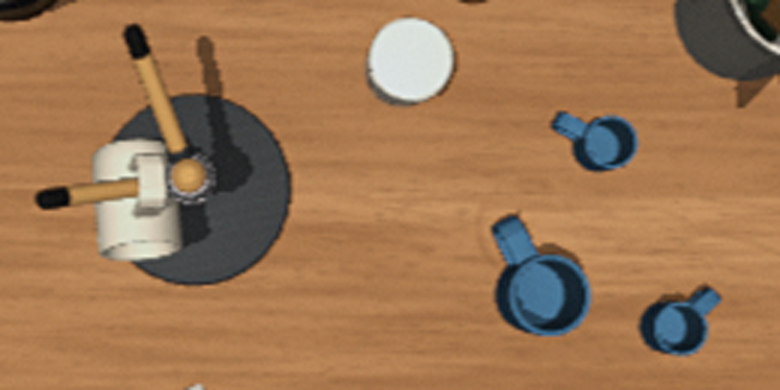

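View pics/c2.png

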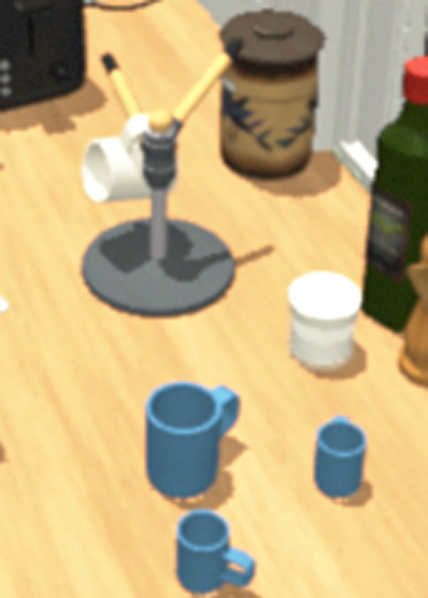

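```bash
cat > h.py <<'E'
import numpy as np,cv2
from scipy.spatial.transform import Rotation as Ro
from scipy.optimize import least_squares
class Cam:
    def __init__(s,d):
        s.R,s.t=np.array(d["R"]),np.array(d["t"]);s.K=np.array([[d["fx"],0,d["cx"]],[0,d["fy"],d["cy"]],[0,0,1.]]).astype(float);s.c=-s.R.T@s.t
    def ray(s,u,v): return s.R.T@np.linalg.inv(s.K)@[u,v,1]
    def at(s,u,v,z):
        r=s.ray(u,v);return s.c+r*(z-s.c[2])/r[2]
    def px(s,X):
        p=s.K@(s.R@np.asarray(X)+s.t);return p[:2]/p[2]
def load(n): return Cam(np.load(n+".npz"))
E
python3 - <<'E'
from h import *
T=load("top");S=load("side")
f=lambda u,v,z:np.round(T.at(240+u/3,180+v/3,z),4)
g=lambda u,v,z:np.round(S.at(250+u/2.85,195+v/2.85,z),4)
print("foot",f(195,189,.012),g(159,264,.012))
print("knob",f(188,178,.185),g(160,122,.185))
a=f(38,198,.203);b=f(132,28,.231);k=f(188,178,.185);F=f(195,189,.012)
print("low",a,"up",b,g(236,46,.231),g(107,60,.203))
for c in(k,F):
  for p in(a,b): d=(p-c)[:2];print(np.hypot(*d),np.degrees(np.arctan2(d[1],d[0])))
m=f(549.5,293.5,.08);print("mug",m,g(183,405,.08),"base",g(183,470,0));h=f(508,218,.062);d=(h-m)[:2];print(h,np.hypot(*d),np.degrees(np.arctan2(d[1],d[0])))
print("jar",f(410,60,.07),"box",T.at(183,297,.078))
E
```

```text
foot [ 0.547  -0.0778  0.012 ] [ 0.5484 -0.084   0.012 ]
knob [ 0.5451 -0.0769  0.185 ] [ 0.5459 -0.0878  0.185 ]
low [0.529  0.0269 0.203 ] up [ 0.6445 -0.0389  0.231 ] [ 0.6389 -0.0506  0.231 ] [0.5274 0.0124 0.203 ]
0.10504118240004727 98.81666224519526
0.1064159762441711 20.921543474606118
0.1062360108437812 99.75491649581438
0.10497361573271631 21.750732178221664
mug [ 0.4647 -0.3546  0.08  ] [ 0.4659 -0.3548  0.08  ] base [ 0.4693 -0.3506 -0.    ]
[ 0.5236 -0.3258  0.062 ] 0.06556409078146358 26.05698459397459
jar [ 0.647  -0.2474  0.07  ] box [0.41522924 0.20234149 0.078     ]
```

The crop confirms that the big mug (crop (549,294), top view) is the largest by a factor of about 1.5. Its handle points at about 26°. Next I'll move above the stand.

>>> {"name": "drive_tool", "arguments": {
  "moves": [
    [[0,0,0],[0.038,-0.031,-0.0055],0.05],
    [[0,0,0],[0.038,-0.031,-0.0055],0.05],
    [[0,0,0],[0.038,-0.031,-0.0055],0.05],
    [[0,0,0],[0.038,-0.031,-0.0055],0.05],
    [[0,0,0],[0.038,-0.031,-0.0055],0.05]
  ]
}}

```text
time: 0.72
eef_pos: [0.316, -0.4533, 0.2754]
tcp_rot: [0.992, 0.127, -0.0, -0.0]
contact_force: [0.7, -0.4, 0.1]
opening: 0.59
finger_force: 0.0
```

>>> {"name": "drive_tool", "arguments": {
  "moves": [
    [[0,0,0],[0.038,-0.031,-0.0055],0.05],
    [[0,0,0],[0.038,-0.031,-0.0055],0.05],
    [[0,0,0],[0.038,-0.031,-0.0055],0.05],
    [[0,0,0],[0.038,-0.031,-0.0055],0.05],
    [[0,0,0],[0.038,-0.031,-0.0055],0.05]
  ]
}}

```text
time: 1.35
eef_pos: [0.4605, -0.2554, 0.3031]
tcp_rot: [0.992, 0.127, -0.0, -0.0]
contact_force: [0.7, 0.2, -0.4]
opening: 0.582
finger_force: 0.0
```

>>> {"name": "drive_tool", "arguments": {
  "moves": [
    [[0,0,0],[0.038,-0.031,-0.0055],0.05],
    [[0,0,0],[0.038,-0.031,-0.0055],0.05],
    [[0,0,0],[0.038,-0.031,-0.0055],0.05],
    [[0,0,-0.06],[0.038,-0.031,-0.0055],0.05],
    [[0,0,-0.06],[0,0,0],0.05]
  ]
}}

```text
time: 1.98
eef_pos: [0.5769, -0.0957, 0.3251]
tcp_rot: [0.982, 0.19, 0.0, -0.0]
contact_force: [0.5, -0.2, 0.2]
opening: 0.584
finger_force: 0.0
```

Run:
```python
from plant import ctrl
import cv2,numpy as np
from h import *
c=ctrl.read_camera("wrist");cv2.imwrite("pics/w1.png",c["image"][:,:,::-1]);np.savez("wrist.npz",**c)
C=Cam(c);print(C.c,C.R.round(2).tolist())
s=ctrl.get_state();print(s["time"],s["qpos"].__repr__(),s["eef_pos"],Ro.from_quat(s["tcp_rot"]).as_matrix().round(3).tolist(),s["opening"])
```

```text
[ 0.65392764 -0.06412334  0.45081424] [[0.37, -0.93, -0.0], [-0.88, -0.35, 0.32], [-0.3, -0.12, -0.95]]
2.025 array([-3.39951326e-01,  3.81144601e-02,  1.71828558e+00,  7.31380607e-06,
        1.38613569e+00,  8.48678861e-01]) [ 0.5762352  -0.09677737  0.32478307] [[0.928, 0.373, -0.001], [0.373, -0.928, 0.0], [-0.001, -0.001, -1.0]] 0.5846318120356118
```

View pics/w1.png

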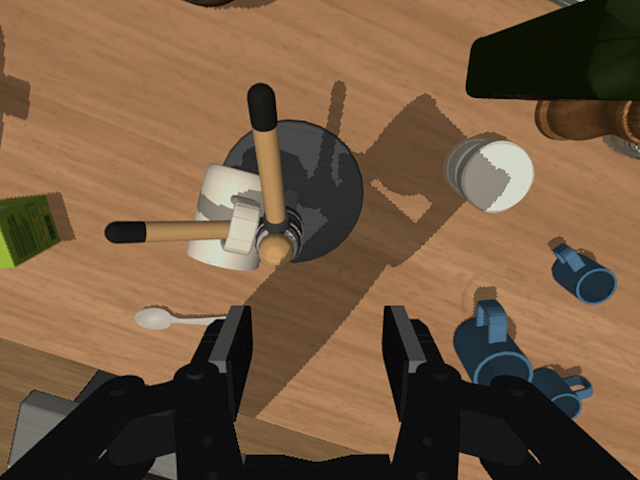

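Run:
```python
from h import *
T=load("top");S=load("side");W=load("wrist")
t=lambda u,v:(240+u/3,180+v/3); s=lambda u,v:(250+u/2.85,195+v/2.85)
obs=[(T,t(40,198),'l'),(T,t(133,32),'u'),(T,t(188,177),'k'),(S,s(108,62),'l'),(S,s(235,48),'u'),(S,s(160,121),'k'),(W,(112,232),'l'),(W,(260,90),'u'),(W,(277,247),'k')]
def pt(p,k):
    x,y,yaw,a=p
    if k=='k': return [x,y,.178]
    an=yaw+np.pi/2 if k=='l' else yaw-a
    return [x+.104*np.cos(an),y+.104*np.sin(an),.201 if k=='l' else .230]
f=lambda p:np.concatenate([c.px(pt(p,k))-np.array(q) for c,q,k in obs])
for sel in (None,):
    r=least_squares(f,[.546,-.08,.16,-.2],loss='soft_l1');print(r.x.round(4),r.fun.reshape(-1,2).round(1).tolist())
for i in(0,3,6):
    o=obs[i:i+3];r=least_squares(lambda p:np.concatenate([c.px(pt(p,k))-np.array(q) for c,q,k in o]),[.546,-.08,.16,-.2]);print(r.x.round(4),abs(r.fun).max())
```

```text
[ 0.5501 -0.0761  0.1917 -0.1989] [[-0.1, -0.6], [-1.5, -2.2], [-0.3, -1.8], [-0.9, -2.5], [0.8, -3.1], [-0.1, 0.1], [-0.2, 0.1], [0.1, 0.1], [0.4, 1.8]]
[ 0.5455 -0.0769  0.1587 -0.2117] 0.31413720600014017
[ 0.5458 -0.0852  0.1586 -0.2301] 2.0601943986831657
[ 0.5505 -0.0759  0.1949 -0.1959] 1.2788401743585212
```

The picture shows the upper arm tip at (260,88), the lower tip at (110,232) and the knob at (277,247). The stand is at about (0.547,−0.078) with yaw about 0.17, and the arm points at about 21.8°. Next I'll grip the dowel lightly.

>>> {"name": "drive_tool", "arguments": {
  "moves": [
    [[0,0,0],[0.032,-0.014,0.0],0.045],
    [[0,0,0],[0.032,-0.014,0.0],0.045],
    [[0,0,0],[0,0,0.037],0.045],
    [[0,0,0],[0,0,0.037],0.045],
    [[0,0,0],[0,0,0.036],0.045]
  ],
  "grip_force": 20
}}

```text
time: 2.65
eef_pos: [0.6244, -0.0492, 0.2135]
tcp_rot: [0.983, 0.186, -0.001, -0.0]
contact_force: [-0.5, -0.6, -0.6]
opening: 0.532
finger_force: 0.0
```

>>> {"name": "drive_tool", "arguments": {
  "moves": [
    [[0,0,0],[0,0,0],0.02],
    [[0,0,0],[0,0,0],0.012],
    [[0,0,0],[0,0,0],0.008],
    [[0,0,0],[0,0,0],0.008]
  ]
}}

```text
time: 3.15
eef_pos: [0.6244, -0.0486, 0.2154]
tcp_rot: [0.982, 0.186, -0.001, -0.001]
contact_force: [-1.5, 2.2, -4.9]
opening: 0.159
finger_force: 20.2
```

>>> {"name": "drive_tool", "arguments": {
  "moves": [
    [[0,0,0.12],[-0.0006,0.0099,0],0.008],
    [[0,0,0.12],[-0.0006,0.0099,0],0.008],
    [[0,0,0.12],[-0.0006,0.0099,0],0.008],
    [[0,0,0.12],[-0.0006,0.0099,0],0.008],
    [[0,0,0.0],[0,0,0],0.008]
  ]
}}

```text
time: 3.78
eef_pos: [0.6284, -0.087, 0.2153]
tcp_rot: [0.999, -0.053, -0.003, -0.002]
contact_force: [-7.9, 4.2, -1.5]
opening: 0.155
finger_force: 22.8
```

```bash
cat > st.py <<'E'
from plant import ctrl
from h import *
s=ctrl.get_state();M=Ro.from_quat(s["tcp_rot"]).as_matrix();p=s["eef_pos"]
d=np.array(p[:2])-[.547,-.078]
print(round(s["time"],2),np.round(s["qpos"],2),np.round(p,4),"x",M[:,0].round(3),"yaw",np.degrees(np.arctan2(M[1,0],M[0,0])).round(1),"z",M[:,2].round(3),"F",np.round(s["contact_force"],1),"r",np.hypot(*d).round(4),np.degrees(np.arctan2(d[1],d[0])).round(1),s["opening"])
E
python3 st.py
```

```text
3.77 [-0.3   0.23  1.71  0.    1.21  1.38] [ 0.6284 -0.087   0.2153] x [ 0.994 -0.106 -0.006] yaw -6.1 z [-0.006  0.003 -1.   ] F [-7.9  4.2 -1.5] r 0.0819 -6.3 0.15501921365327387
```

>>> {"name": "drive_tool", "arguments": {
  "moves": [
    [[0,0,0.12],[-0.0005,0.0098,0],0.008],
    [[0,0,0.12],[-0.0005,0.0098,0],0.008],
    [[0,0,0.12],[-0.0005,0.0098,0],0.008],
    [[0,0,0.12],[-0.0005,0.0098,0],0.008],
    [[0,0,0.12],[-0.0005,0.0098,0],0.008]
  ]
}}

```text
time: 4.4
eef_pos: [0.6093, -0.1284, 0.2151]
tcp_rot: [0.938, -0.346, -0.005, -0.003]
contact_force: [-8.9, 13.9, -1.2]
opening: 0.161
finger_force: 19.7
```

>>> {"name": "drive_tool", "arguments": {
  "moves": [
    [[0,0,0.12],[-0.0006,0.0098,0],0.008],
    [[0,0,0.12],[-0.0006,0.0098,0],0.008],
    [[0,0,0.12],[-0.0006,0.0098,0],0.008],
    [[0,0,0.12],[-0.0006,0.0098,0],0.008],
    [[0,0,0],[0,0,0],0.008]
  ]
}}

```text
time: 5.03
eef_pos: [0.5784, -0.1501, 0.2152]
tcp_rot: [0.83, -0.558, -0.005, -0.004]
contact_force: [-6.5, 14.4, -0.6]
opening: 0.154
finger_force: 20.2
```

```bash
python3 st.py
```

```text
5.03 [-0.43  0.15  1.8   0.01  1.2   2.33] [ 0.5784 -0.1501  0.2152] x [ 0.376 -0.926 -0.013] yaw -67.9 z [-0.005  0.012 -1.   ] F [-6.5 14.4 -0.6] r 0.0787 -66.5 0.15449541227282557
```

>>> {"name": "drive_tool", "arguments": {
  "moves": [
    [[0,0,0.11],[0,0.009,0],0.008],
    [[0,0,0.11],[0,0.009,0],0.008],
    [[0,0,0],[0,0,0],0.008],
    [[0,0,0],[0,0,0],0.05],
    [[0,0,0],[0,0,0],0.05]
  ]
}}

```text
time: 5.65
eef_pos: [0.5645, -0.1623, 0.2178]
tcp_rot: [0.764, -0.646, 0.003, -0.0]
contact_force: [0.0, -0.5, -0.4]
opening: 0.571
finger_force: 0.0
```

>>> {"name": "drive_tool", "arguments": {
  "moves": [
    [[0,0,0],[0,0,-0.04],0.05],
    [[0,0,0],[0,0,-0.05],0.05],
    [[0,0,-0.18],[-0.015,0.06,-0.02],0.06],
    [[0,0,-0.18],[0,0.06,0],0.07],
    [[0,0,-0.18],[0.01,0.05,0],0.08]
  ]
}}

```text
time: 6.28
eef_pos: [0.4098, -0.2102, 0.3269]
tcp_rot: [0.908, -0.42, 0.003, 0.001]
contact_force: [0.8, -1.1, -0.1]
opening: 0.936
finger_force: 0.0
```

```bash
python3 st.py
python3 - <<'E'
from plant import ctrl
from h import *
c=ctrl.read_camera("top");np.savez("top1.npz",**c);a=c["image"][:,:,::-1];a=cv2.resize(a[170:320,235:435],None,fx=4,fy=4,interpolation=2);cv2.imwrite("pics/t1.png",a)
E
```

```text
6.28 [-0.69 -0.26  1.99 -0.    1.41  1.74] [ 0.4098 -0.2102  0.3269] x [ 0.648 -0.762  0.006] yaw -49.6 z [ 0.004 -0.005 -1.   ] F [ 0.8 -1.1 -0.1] r 0.1905 -136.1 0.9362446953411047
```

View pics/t1.png

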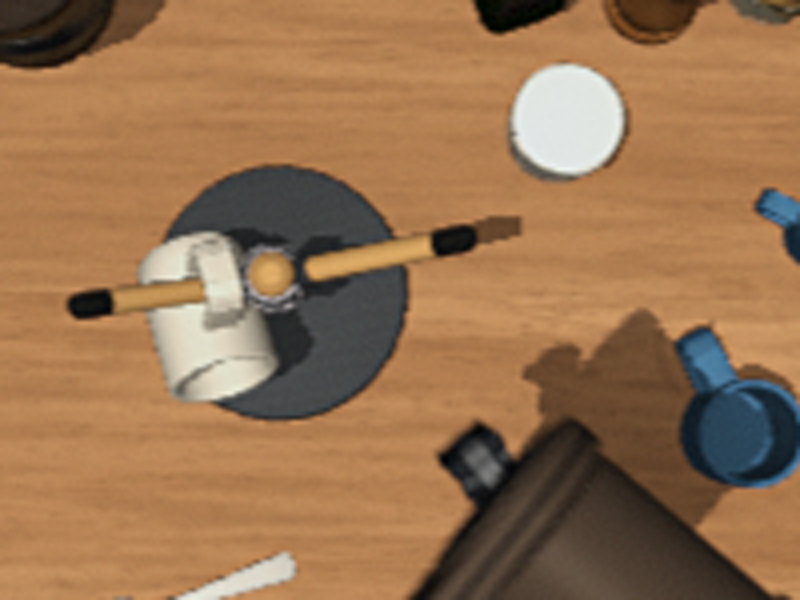

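The upper arm's tip is now at crop (477,236), opposite the lower arm's tip at (70,304). The white mug is still hanging, slightly turned. I'll measure the alignment.

Run:
```python
from h import *
T=load("top1")
t=lambda u,v:(235+u/4,170+v/4)
l=T.at(*t(74,304),.202);u=T.at(*t(473,237),.231);k=T.at(*t(272,273),.185)
print(l,u,k)
ang=lambda d:np.degrees(np.arctan2(d[1],d[0]))
print("low",ang((l-k)[:2]),"up",ang((u-k)[:2]),"l-u",ang((u-l)[:2]),np.hypot(*(u-k)[:2]),np.hypot(*(l-k)[:2]))
# mid dowel directions
l2=T.at(*t(190,293),.160);u2=T.at(*t(330,264),.19);print(ang((l-l2)[:2]),ang((u-u2)[:2]),l2,u2)
# mug rim, handle
print("mug",T.at(*t(744,434),.08),"h",T.at(*t(697,333),.062))
```

```text
[0.52906137 0.02531288 0.202     ] [ 0.56369945 -0.18120053  0.231     ] [ 0.54737546 -0.07760939  0.185     ]
low 100.08966193354401 up -81.04491384329853 l-u -80.47852118112189 0.10486943192933222 0.10453897929054777
98.5136701456994 -80.94994751568503 [ 0.53770705 -0.03244244  0.16      ] [ 0.55210556 -0.1084112   0.19      ]
mug [ 0.4631447  -0.34956381  0.08      ] h [ 0.52221795 -0.32559654  0.062     ]
```

>>> {"name": "drive_tool", "arguments": {
  "moves": [
    [[0,0,0],[0.048,0.017,0.02],0.085],
    [[0,0,0],[0.048,0.017,0.02],0.085],
    [[0,0,0],[0.048,0.017,0.02],0.085],
    [[0,0,-0.16],[0,0,0],0.085],
    [[0,0,-0.16],[0,0,0],0.085]
  ]
}}

```text
time: 6.95
eef_pos: [0.4646, -0.3545, 0.2649]
tcp_rot: [0.963, -0.271, 0.0, 0.001]
contact_force: [0.1, -0.8, 0.7]
opening: 0.996
finger_force: 0.0
```

>>> {"name": "drive_tool", "arguments": {
  "moves": [
    [[0,0,-0.16],[0,0,0],0.085],
    [[0,0,-0.16],[0,0,0],0.085],
    [[0,0,-0.16],[0,0,0],0.085],
    [[0,0,-0.16],[0,0,0],0.085],
    [[0,0,-0.16],[0,0,0],0.085]
  ]
}}

```text
time: 7.58
eef_pos: [0.4648, -0.3538, 0.2661]
tcp_rot: [0.992, 0.125, 0.001, 0.002]
contact_force: [0.2, 0.3, 0.0]
opening: 0.994
finger_force: 0.0
```

>>> {"name": "drive_tool", "arguments": {
  "moves": [
    [[0,0,-0.16],[0,0,0],0.085],
    [[0,0,0],[0,0,0],0.085]
  ]
}}

```text
time: 7.82
eef_pos: [0.4647, -0.3536, 0.2659]
tcp_rot: [0.98, 0.201, 0.001, 0.001]
contact_force: [0.6, 0.1, 0.3]
opening: 0.994
finger_force: 0.0
```

```bash
python3 st.py
python3 - <<'E'
from plant import ctrl
from h import *
c=ctrl.read_camera("wrist");np.savez("w2.npz",**c);a=c["image"][:,:,::-1];cv2.imwrite("pics/w2.png",a)
C=Cam(c)
# expected mug: predicted pixels
for X in([.464,-.352,.08],[.464+.067*np.cos(.42),-.352+.067*np.sin(.42),.06]): print(C.px(X))
E
```

```text
7.83 [-0.82  0.07  1.79 -0.    1.28  0.34] [ 0.4647 -0.3536  0.2659] x [0.919 0.394 0.   ] yaw 23.2 z [ 0.002 -0.003 -1.   ] F [0.6 0.1 0.3] r 0.2876 -106.6 0.9938856600062207
[314.50224644 210.43838678]
[313.10592982 119.38124637]
```

View pics/w2.png

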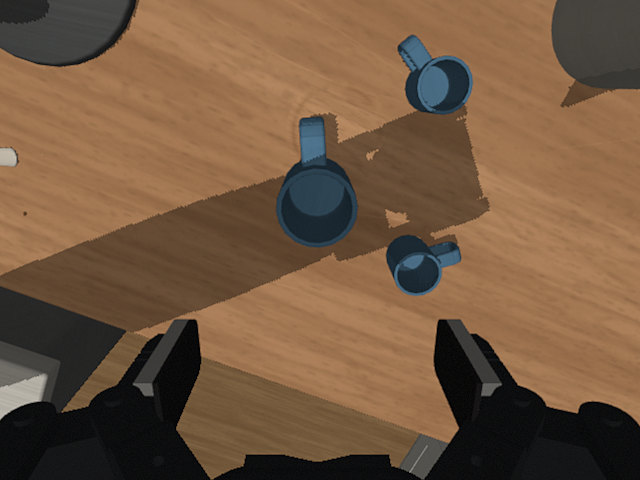

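The big mug's rim centre is at (317,205) and its handle tip at (312,120), straight ahead of the tool and within about 3 mm of the prediction. I'll descend and grip it.

>>> {"name": "drive_tool", "arguments": {
  "moves": [
    [[0,0,-0.045],[0.002,0,0.05],0.085],
    [[0,0,0],[0,0,0.05],0.085],
    [[0,0,0],[0,0,0.05],0.085],
    [[0,0,0],[0,0,0.04],0.085],
    [[0,0,0],[0,0,0.021],0.085]
  ]
}}

```text
time: 8.5
eef_pos: [0.4654, -0.351, 0.0511]
tcp_rot: [0.975, 0.223, -0.001, -0.001]
contact_force: [0.7, -0.4, -0.3]
opening: 0.998
finger_force: 0.0
```

>>> {"name": "drive_tool", "arguments": {
  "moves": [
    [[0,0,0],[0,0,0],0.085],
    [[0,0,0],[0,0,0],0.06],
    [[0,0,0],[0,0,0],0.055],
    [[0,0,0],[0,0,0],0.055],
    [[0,0,0],[0,0,0],0.055]
  ],
  "grip_force": 50
}}

```text
time: 9.12
eef_pos: [0.4675, -0.3528, 0.0557]
tcp_rot: [0.975, 0.224, 0.001, 0.002]
contact_force: [-0.1, -0.2, 6.1]
opening: 0.725
finger_force: 56.2
```

>>> {"name": "drive_tool", "arguments": {
  "moves": [
    [[0,0,0],[0,0,-0.03],0.055],
    [[0,0,0],[0,0,-0.05],0.055],
    [[0,0,0],[0,0,-0.06],0.055],
    [[0,0,0],[0,0,-0.06],0.055],
    [[0,0,0],[0,0,0],0.055]
  ]
}}

```text
time: 9.75
eef_pos: [0.4683, -0.3534, 0.2603]
tcp_rot: [0.975, 0.224, 0.003, 0.005]
contact_force: [-0.6, -0.4, -3.8]
opening: 0.721
finger_force: 56.0
```

```bash
cat > plan.py <<'E'
from plant import ctrl
from h import *
import sys
phi=np.radians(float(sys.argv[1]));sd=float(sys.argv[2]);n=int(sys.argv[3]);lift=float(sys.argv[4]) if len(sys.argv)>4 else 0
ang=np.radians(-80.8);root=np.array([.5485,-.0775,.156])
D=np.array([np.cos(.6109)*np.cos(ang),np.cos(.6109)*np.sin(ang),np.sin(.6109)])
x=np.array([-np.sin(ang),np.cos(ang),0]);R1=np.column_stack([x,D,np.cross(x,D)])@Ro.from_euler('y',phi).as_matrix()
EYE=np.array([.046,0,.0147])
eye=root+sd*D+[0,0,lift];p1=eye-R1@EYE
s=ctrl.get_state();R0=Ro.from_quat(s["tcp_rot"]).as_matrix();p0=np.array(s["eef_pos"])
rv=Ro.from_matrix(R0.T@R1).as_rotvec()
print("t",s["time"],"q",np.round(s["qpos"],2),"F",np.round(s["contact_force"],1),"op",round(s["opening"],3))
e=p0+R0@EYE-root;print("p0",p0.round(4),"p1",p1.round(4),"eye now: s,lat,up",[round(float(e@v),4) for v in(D,x,np.cross(x,D)*-1)])
print("turn total",rv.round(4),"per row",(rv/n).round(4),"shift start-axes",(R0.T@(p1-p0)).round(4),"end-axes",(R1.T@(p1-p0)).round(4))
E
python3 plan.py 35 .19 7
```

```text
t 9.75 q [-0.82  0.08  1.79 -0.    1.26  0.3 ] F [-0.6 -0.4 -3.8] op 0.721
p0 [ 0.4683 -0.3534  0.2603] p1 [ 0.5292 -0.2466  0.2532] eye now: s,lat,up [0.2534, -0.0792, -0.0678]
turn total [-0.659   0.4944  0.0897] per row [-0.0941  0.0706  0.0128] shift start-axes [ 0.1014 -0.0695  0.0066] end-axes [ 0.0914 -0.0825  0.0041]
```

>>> {"name": "drive_tool", "arguments": {
  "moves": [
    [[-0.094,0.0705,0.013],[0,0,0],0.055],
    [[-0.094,0.0705,0.013],[0,0,0],0.055],
    [[-0.094,0.0705,0.013],[0,0,0],0.055],
    [[-0.094,0.0705,0.013],[0,0,0],0.055],
    [[-0.094,0.0705,0.013],[0,0,0],0.055]
  ]
}}

```text
time: 10.38
eef_pos: [0.4652, -0.3502, 0.2504]
tcp_rot: [0.94, 0.183, 0.221, 0.186]
contact_force: [0.3, 0.5, -2.0]
opening: 0.726
finger_force: 56.0
```

>>> {"name": "drive_tool", "arguments": {
  "moves": [
    [[-0.094,0.0705,0.013],[0,0,0],0.055],
    [[-0.094,0.0705,0.013],[0,0,0],0.055],
    [[0,0,0],[0,0,0],0.055]
  ]
}}

```text
time: 10.75
eef_pos: [0.4643, -0.3491, 0.2483]
tcp_rot: [0.904, 0.162, 0.303, 0.254]
contact_force: [-0.0, 0.3, -2.8]
opening: 0.726
finger_force: 56.0
```

```bash
python3 plan.py 35 .19 5
```

```text
t 10.75 q [-0.94 -0.25  2.26  0.72  0.47 -0.27] F [-0.   0.3 -2.8] op 0.726
p0 [ 0.4643 -0.3491  0.2483] p1 [ 0.5292 -0.2466  0.2532] eye now: s,lat,up [0.2615, -0.0802, -0.0566]
turn total [-0.0199  0.0106 -0.0063] per row [-0.004   0.0021 -0.0013] shift start-axes [ 0.0976 -0.0721  0.0005] end-axes [ 0.0981 -0.0715  0.0001]
```

>>> {"name": "drive_tool", "arguments": {
  "moves": [
    [[-0.01,0.005,-0.003],[0.0245,-0.018,0],0.055],
    [[-0.01,0.005,-0.003],[0.0245,-0.018,0],0.055],
    [[0,0,0],[0.0245,-0.018,0],0.055],
    [[0,0,0],[0.0245,-0.018,0],0.055],
    [[0,0,0],[0,0,0],0.055]
  ]
}}

```text
time: 11.38
eef_pos: [0.5319, -0.2468, 0.2574]
tcp_rot: [0.898, 0.165, 0.31, 0.265]
contact_force: [0.0, -0.4, -2.1]
opening: 0.725
finger_force: 56.1
```

```bash
python3 plan.py 35 .19 1
python3 - <<'E'
from plant import ctrl
from h import *
c=ctrl.read_camera("top");np.savez("t2.npz",**c);a=c["image"][:,:,::-1];a=cv2.resize(a[190:310,260:420],None,fx=3,fy=3,interpolation=2)
d=ctrl.read_camera("side");np.savez("s2.npz",**d);b=d["image"][:,:,::-1];b=cv2.resize(b[200:320,255:360],None,fx=3,fy=3,interpolation=2)
cv2.imwrite("pics/ts2.png",np.hstack([a,b])[:, :800])
E
```

```text
t 11.375 q [-0.64 -0.25  2.25  0.28  0.32  0.34] F [ 0.  -0.4 -2.1] op 0.725
p0 [ 0.5319 -0.2468  0.2574] p1 [ 0.5292 -0.2466  0.2532] eye now: s,lat,up [0.1927, 0.0026, 0.0032]
turn total [ 0.0044 -0.0029  0.0051] per row [ 0.0044 -0.0029  0.0051] shift start-axes [-0.0039 -0.0029  0.0009] end-axes [-0.004  -0.0029  0.001 ]
```

View pics/ts2.png

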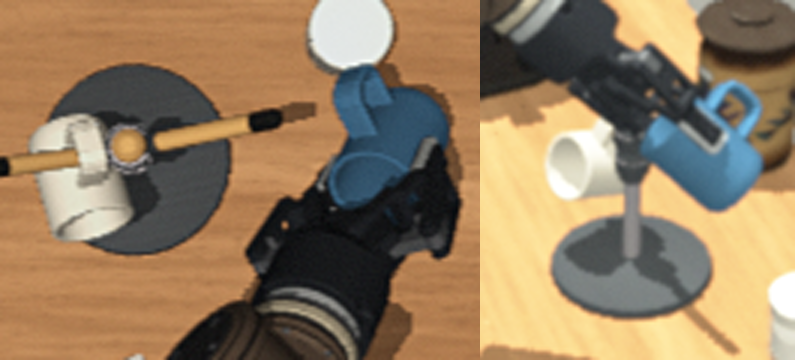

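```bash
python3 plan.py 20 .17 3
python3 - <<'E'
from plant import ctrl
from h import *
s=ctrl.get_state();R=Ro.from_quat(s["tcp_rot"]).as_matrix();p=s["eef_pos"]
T=load("t2");S=load("s2")
# box of strap: outer surface x=.067, z = .0147 +-.021, y+-.01 ; rim centre and base centre
tool=lambda x,y,z:p+R@np.array([x,y,z])
ims=[cv2.resize(np.load("t2.npz")["image"][190:310,260:420,::-1],None,fx=4,fy=4,interpolation=2),cv2.resize(np.load("s2.npz")["image"][200:320,255:360,::-1],None,fx=4,fy=4,interpolation=2)]
def draw(i,P,col):
    C,o=((T,(260,190)),(S,(255,200)))[i]
    q=np.array([(C.px(X)-o)*4 for X in P]).astype(int);cv2.polylines(ims[i],[q.reshape(-1,1,2)],True,col,1)
th=np.linspace(0,6.28,40)
for i in(0,1):
    for y in(-.01,.01):
        draw(i,[tool(.032,y,-.006),tool(.060,y,-.006),tool(.067,y,0),tool(.067,y,.029),tool(.06,y,.0357),tool(.032,y,.0357)],(0,0,255))
        draw(i,[tool(.032,y,.0007),tool(.06,y,.0007),tool(.06,y,.0287),tool(.032,y,.0287)],(0,255,255))
    draw(i,[tool(.032*np.cos(a),.032*np.sin(a),-.0243) for a in th],(0,255,0));draw(i,[tool(.032*np.cos(a),.032*np.sin(a),.0557) for a in th],(0,255,0))
    root=np.array([.5485,-.0775,.156]);a=np.radians(-80.8);D=np.array([.8192*np.cos(a),.8192*np.sin(a),.5736]);draw(i,[root+.028*D,root+.13*D],(255,0,255))
cv2.imwrite("pics/ov.png",np.hstack([ims[0][:,200:580],ims[1]]))
E
```

```text
t 11.475 q [-0.65 -0.25  2.25  0.28  0.31  0.33] F [ 0.5  0.2 -2.7] op 0.727
p0 [ 0.5312 -0.2485  0.2576] p1 [ 0.5233 -0.2238  0.2519] eye now: s,lat,up [0.1942, 0.0017, 0.0024]
turn total [ 0.007  -0.2639  0.0021] per row [ 0.0023 -0.088   0.0007] shift start-axes [ 0.0027 -0.0242 -0.0106] end-axes [-0.0002 -0.0243 -0.0108]
```

View pics/ov.png

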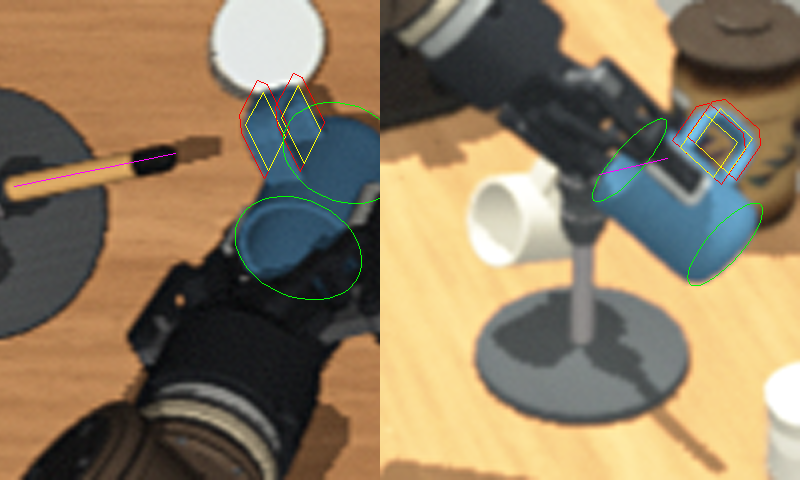

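The overlay agrees to about 2–3 mm, with the handle slightly nearer than the model, so I'll set EYE x to 0.044. I'll use a little less roll to stay clear of the joint-5 limit.

>>> {"name": "drive_tool", "arguments": {
  "moves": [
    [[0.002,-0.088,0],[0,0,0],0.055],
    [[0.002,-0.088,0],[0,0,0],0.055],
    [[0.002,-0.088,0],[0,0,0],0.055],
    [[0,0,0],[0.001,-0.024,-0.01],0.055],
    [[0,0,0],[0,0,0],0.055]
  ]
}}

```text
time: 12.1
eef_pos: [0.5238, -0.2234, 0.2506]
tcp_rot: [0.931, 0.13, 0.195, 0.28]
contact_force: [-0.4, -0.4, -2.8]
opening: 0.724
finger_force: 56.1
```

```bash
sed -i 's/EYE=np.array(\[.046/EYE=np.array([.044/' plan.py; python3 plan.py 20 .15 1
```

```text
t 12.1 q [-0.5  -0.21  2.19 -0.42  0.53  1.09] F [-0.4 -0.4 -2.8] op 0.724
p0 [ 0.5238 -0.2234  0.2506] p1 [ 0.5225 -0.2069  0.241 ] eye now: s,lat,up [0.1689, -0.0014, -0.0009]
turn total [-0.0019 -0.0147  0.0018] per row [-0.0019 -0.0147  0.0018] shift start-axes [ 0.0019 -0.019  -0.001 ] end-axes [ 0.0019 -0.019  -0.001 ]
```

>>> {"name": "drive_tool", "arguments": {
  "moves": [
    [[0,0,0],[0.002,-0.019,-0.001],0.055],
    [[0,0,0],[0,-0.01,0],0.055],
    [[0,0,0],[0,-0.01,0],0.055],
    [[0,0,0],[0,0,0],0.055]
  ]
}}

```text
time: 12.6
eef_pos: [0.5204, -0.1908, 0.2301]
tcp_rot: [0.93, 0.131, 0.196, 0.281]
contact_force: [0.6, -0.4, -2.5]
opening: 0.725
finger_force: 56.1
```

```bash
python3 plan.py 20 .095 1
python3 - <<'E'
from plant import ctrl
from h import *
a=ctrl.read_camera("top")["image"][:,:,::-1];a=cv2.resize(a[200:290,285:385],None,fx=4,fy=4,interpolation=2)
b=ctrl.read_camera("side")["image"][:,:,::-1];b=cv2.resize(b[200:290,265:365],None,fx=4,fy=4,interpolation=2)
cv2.imwrite("pics/ts3.png",np.hstack([a,b]))
E
```

```text
t 12.6 q [-0.43 -0.21  2.23 -0.51  0.52  1.23] F [ 0.6 -0.4 -2.5] op 0.725
p0 [ 0.5204 -0.1908  0.2301] p1 [ 0.5153 -0.1624  0.2095] eye now: s,lat,up [0.1303, 0.0005, 0.0011]
turn total [-0.0009 -0.0158  0.0023] per row [-0.0009 -0.0158  0.0023] shift start-axes [-0.0005 -0.0354  0.0002] end-axes [-0.0006 -0.0354  0.0002]
```

View pics/ts3.png

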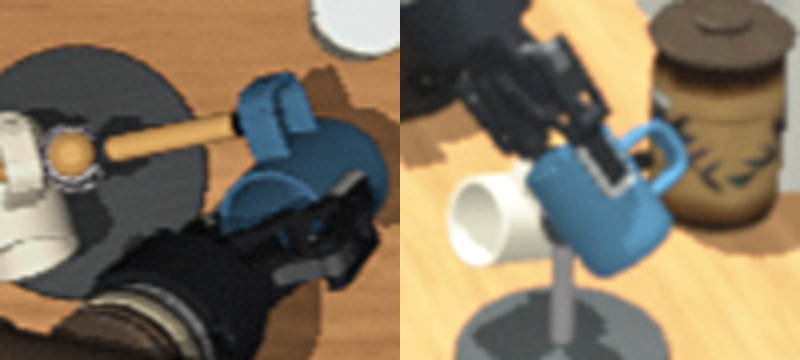

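The cap has entered the handle opening: it is hidden under the strap at (240,125) in the top view and visible inside the eye at (645,160) in the side view. There is no contact force, so I'll slide further in.

>>> {"name": "drive_tool", "arguments": {
  "moves": [
    [[0,0,0],[0,-0.009,0],0.055],
    [[0,0,0],[0,-0.009,0],0.055],
    [[0,0,0],[0,0,0],0.055]
  ]
}}

```text
time: 13.08
eef_pos: [0.5179, -0.1756, 0.2194]
tcp_rot: [0.93, 0.131, 0.196, 0.28]
contact_force: [-0.4, -0.0, -2.6]
opening: 0.723
finger_force: 56.1
```

>>> {"name": "drive_tool", "arguments": {
  "moves": [
    [[0,0,0],[0,-0.009,0],0.055],
    [[0,0,0],[0,-0.009,0],0.055],
    [[0,0,0],[0,0,0],0.055]
  ]
}}

```text
time: 13.45
eef_pos: [0.5155, -0.1611, 0.2091]
tcp_rot: [0.93, 0.131, 0.196, 0.281]
contact_force: [-0.1, 0.4, -2.9]
opening: 0.724
finger_force: 56.1
```

```bash
python3 plan.py 20 .095 1 -.008
```

```text
t 13.45 q [-0.37 -0.21  2.27 -0.61  0.52  1.37] F [-0.1  0.4 -2.9] op 0.724
p0 [ 0.5155 -0.1611  0.2091] p1 [ 0.5153 -0.1624  0.2015] eye now: s,lat,up [0.0936, 0.0004, 0.0012]
turn total [-0.0013 -0.0159  0.0029] per row [-0.0013 -0.0159  0.0029] shift start-axes [-0.0029 -0.0033  0.0064] end-axes [-0.0028 -0.0033  0.0064]
```

>>> {"name": "drive_tool", "arguments": {
  "moves": [
    [[0,0,0],[-0.001,0,0.002],0.055],
    [[0,0,0],[-0.001,0,0.002],0.055],
    [[0,0,0],[0,0,0],0.055]
  ]
}}

```text
time: 13.82
eef_pos: [0.5159, -0.1648, 0.2064]
tcp_rot: [0.93, 0.13, 0.196, 0.281]
contact_force: [-0.0, 0.1, -3.2]
opening: 0.721
finger_force: 56.1
```

>>> {"name": "drive_tool", "arguments": {
  "moves": [
    [[0,0,0],[-0.0005,0,0.0015],0.055],
    [[0,0,0],[0,0,0],0.055]
  ]
}}

```text
time: 14.08
eef_pos: [0.5161, -0.1655, 0.2051]
tcp_rot: [0.93, 0.13, 0.196, 0.281]
contact_force: [-0.2, 0.5, -3.0]
opening: 0.722
finger_force: 56.1
```

>>> {"name": "drive_tool", "arguments": {
  "moves": [
    [[0,0,0],[-0.0005,0,0.0015],0.055],
    [[0,0,0],[0,0,0],0.055]
  ]
}}

```text
time: 14.32
eef_pos: [0.5163, -0.1663, 0.2038]
tcp_rot: [0.93, 0.13, 0.196, 0.281]
contact_force: [-0.7, -0.2, -2.6]
opening: 0.726
finger_force: 56.1
```

>>> {"name": "drive_tool", "arguments": {
  "moves": [
    [[0,0,0],[-0.0005,0,0.0015],0.055],
    [[0,0,0],[0,0,0],0.055]
  ]
}}

```text
time: 14.58
eef_pos: [0.5169, -0.1668, 0.2033]
tcp_rot: [0.93, 0.131, 0.197, 0.281]
contact_force: [-4.0, 3.8, 0.8]
opening: 0.726
finger_force: 56.9
```

```bash
python3 plan.py 20 .095 1
```

```text
t 14.575 q [-0.38 -0.19  2.27 -0.62  0.49  1.37] F [-4.   3.8  0.8] op 0.726
p0 [ 0.5169 -0.1668  0.2033] p1 [ 0.5153 -0.1624  0.2095] eye now: s,lat,up [0.0951, 0.0009, -0.0069]
turn total [ 0.0004 -0.0181  0.0019] per row [ 0.0004 -0.0181  0.0019] shift start-axes [ 0.0019 -0.0002 -0.0075] end-axes [ 0.0018 -0.0002 -0.0076]
```

>>> {"name": "drive_tool", "arguments": {
  "moves": [
    [[0,0,0],[0,0,0],0.07],
    [[0,0,0],[0,0,0],0.08],
    [[0,0,0],[0,0,0],0.085],
    [[0,0,0],[0,0,0],0.085],
    [[0,0,0],[0,0,0],0.085]
  ]
}}

```text
time: 15.2
eef_pos: [0.5167, -0.1672, 0.2029]
tcp_rot: [0.93, 0.131, 0.196, 0.281]
contact_force: [-0.1, -0.0, -0.0]
opening: 0.995
finger_force: 0.0
```

>>> {"name": "drive_tool", "arguments": {
  "moves": [
    [[0,0,0],[0,0,0],0.085],
    [[0,0,0],[0,0,0],0.085],
    [[0,0,0],[0,0,0],0.085],
    [[0,0,0],[0,0,0],0.085]
  ]
}}

```text
time: 15.7
eef_pos: [0.5166, -0.1671, 0.2027]
tcp_rot: [0.93, 0.131, 0.196, 0.281]
contact_force: [-0.5, 0.0, 0.5]
opening: 0.998
finger_force: 0.0
```

```bash
python3 plan.py 20 .095 1
python3 - <<'E'
from plant import ctrl
from h import *
for n in("top","side"):
    a=ctrl.read_camera(n)["image"];h=cv2.cvtColor(a,cv2.COLOR_RGB2HSV)
    m=cv2.inRange(h,(95,90,30),(120,255,255));k,_,st,ce=cv2.connectedComponentsWithStats(m)
    print(n,[(st[i].tolist(),ce[i].round().tolist()) for i in range(1,k) if st[i][4]>60])
E
```

```text
t 15.7 q [-0.38 -0.19  2.27 -0.62  0.5   1.37] F [-0.5  0.   0.5] op 0.998
p0 [ 0.5166 -0.1671  0.2027] p1 [ 0.5153 -0.1624  0.2095] eye now: s,lat,up [0.095, 0.0005, -0.0076]
turn total [-0.     -0.0167  0.0017] per row [-0.     -0.0167  0.0017] shift start-axes [ 0.0025 -0.0001 -0.008 ] end-axes [ 0.0024 -0.0001 -0.008 ]
top [([424, 218, 28, 19, 337], [439.0, 226.0]), ([308, 222, 33, 38, 804], [324.0, 241.0]), ([454, 276, 26, 22, 348], [466.0, 288.0])]
side [([293, 242, 34, 33, 728], [309.0, 261.0]), ([361, 342, 17, 27, 357], [369.0, 355.0]), ([313, 375, 26, 27, 480], [323.0, 389.0])]
```

>>> {"name": "drive_tool", "arguments": {
  "moves": [
    [[0,0,0],[0,0,-0.015],0.085],
    [[0,0,0],[-0.005,0,-0.025],0.085],
    [[0,0,0],[-0.02,0,-0.03],0.085],
    [[0,0,0],[-0.03,0,-0.03],0.085],
    [[0,0,0],[-0.02,0,-0.02],0.085]
  ]
}}

```text
time: 16.42
eef_pos: [0.3963, -0.1367, 0.2732]
tcp_rot: [0.93, 0.131, 0.197, 0.281]
contact_force: [0.3, 0.3, 0.6]
opening: 0.994
finger_force: 0.0
```

>>> {"name": "drive_tool", "arguments": {
  "moves": [
    [[0,0,0],[0,0.03,-0.02],0.085],
    [[0,0,0],[0,0.04,-0.01],0.085],
    [[0,0,0],[0,0.04,0],0.085],
    [[0,0,0],[0,0.04,0],0.085],
    [[0,0,0],[0,0,0],0.085]
  ]
}}

```text
time: 17.05
eef_pos: [0.404, -0.2461, 0.3841]
tcp_rot: [0.93, 0.129, 0.197, 0.282]
contact_force: [0.1, 0.1, 0.4]
opening: 0.999
finger_force: 0.0
```

>>> {"name": "drive_tool", "arguments": {
  "moves": [
    [[0,0,0],[0,0,0],0.085],
    [[0,0,0],[0,0,0],0.085],
    [[0,0,0],[0,0,0],0.085],
    [[0,0,0],[0,0,0],0.085],
    [[0,0,0],[0,0,0],0.085]
  ]
}}

```text
time: 17.68
eef_pos: [0.404, -0.2438, 0.3816]
tcp_rot: [0.93, 0.131, 0.196, 0.281]
contact_force: [0.1, -0.7, 0.0]
opening: 0.995
finger_force: 0.0
```

```bash
python3 st.py
cat > chk.py <<'E'
from plant import ctrl
from h import *
out={}
for n in("top","side"):
    a=ctrl.read_camera(n)["image"];cv2.imwrite(f"pics/fin_{n}.png",a[:,:,::-1]);h=cv2.cvtColor(a,cv2.COLOR_RGB2HSV);h0=cv2.cvtColor(np.load(n+".npz")["image"],cv2.COLOR_RGB2HSV)
    def comp(h,lo,hi,A):
        m=cv2.inRange(h,lo,hi);k,_,st,ce=cv2.connectedComponentsWithStats(m);return [(st[i].tolist(),ce[i].round(1).tolist()) for i in range(1,k) if st[i][4]>A]
    print(n,"blue",comp(h,(95,90,30),(120,255,255),60))
    print(" green",comp(h0,(28,120,60),(45,255,255),150),comp(h,(28,120,60),(45,255,255),150))
    x=(slice(180,340),slice(250,420))
    print(" white",comp(h0[x],(0,0,170),(179,60,255),120),comp(h[x],(0,0,170),(179,60,255),120))
E
python3 chk.py
```

```text
17.68 [-0.73 -0.62  2.23 -0.08  0.84  0.6 ] [ 0.404  -0.2438  0.3816] x [0.889 0.354 0.292] yaw 21.7 z [ 0.439 -0.471 -0.765] F [ 0.1 -0.7  0. ] r 0.2189 -130.8 0.994879693540012
top blue [([424, 218, 28, 19, 336], [439.3, 226.4]), ([308, 222, 33, 42, 954], [324.2, 244.1]), ([454, 276, 26, 22, 346], [465.7, 287.5])]
 green [([170, 285, 37, 34, 740], [187.6, 301.5])] [([170, 285, 37, 34, 740], [187.6, 301.5])]
 white [([113, 6, 28, 27, 602], [126.4, 19.2]), ([22, 47, 26, 40, 684], [34.1, 67.0]), ([4, 128, 55, 24, 335], [28.0, 140.6])] [([113, 6, 28, 28, 605], [126.4, 19.2]), ([21, 48, 31, 42, 709], [35.3, 69.5]), ([4, 128, 55, 24, 342], [28.1, 140.5])]
side blue [([293, 239, 34, 36, 785], [308.8, 260.3]), ([361, 342, 17, 27, 356], [368.6, 355.3]), ([313, 375, 26, 27, 478], [322.6, 388.8])]
 green [([220, 223, 28, 35, 690], [234.4, 240.1])] [([220, 223, 28, 35, 684], [234.5, 240.0])]
 white [([28, 0, 124, 79, 3612], [108.1, 23.0]), ([29, 55, 27, 31, 510], [40.7, 72.1]), ([155, 72, 15, 31, 280], [162.4, 86.8]), ([101, 110, 26, 34, 707], [112.9, 125.9])] [([28, 0, 124, 78, 3615], [108.1, 23.0]), ([27, 55, 26, 32, 443], [38.4, 71.3]), ([155, 72, 15, 31, 281], [162.5, 86.8]), ([101, 110, 26, 34, 707], [112.9, 125.9])]
```

>>> {"name": "drive_tool", "arguments": {
  "moves": [
    [[0,0,0],[0,0,0],0.085],
    [[0,0,0],[0,0,0],0.085],
    [[0,0,0],[0,0,0],0.085],
    [[0,0,0],[0,0,0],0.085],
    [[0,0,0],[0,0,0],0.085]
  ]
}}

```text
time: 18.4
eef_pos: [0.404, -0.2441, 0.3816]
tcp_rot: [0.93, 0.131, 0.196, 0.281]
contact_force: [0.7, -0.9, 0.3]
opening: 0.999
finger_force: 0.0
```

Run:
```python
from plant import ctrl
from h import *
a=ctrl.read_camera("top")["image"];o=cv2.imread("pics/fin_top.png")[:,:,::-1];b=np.load("top1.npz")["image"]
f=lambda i:np.argwhere(i[222:240,340:358].max(2)<45).mean(0)+[222,340]
print(f(b),f(o),f(a)); print("max diff 0.7s apart", np.abs(a.astype(int)-o)[190:300,240:370].max(), (np.abs(a.astype(int)-o)[190:300,240:370].max(2)>40).sum())
```

```text
[229.71666667 348.01666667] [229.56451613 347.80645161] [229.52380952 347.74603175]
max diff 0.7s apart 35 0
```

The scene is at rest, the arm is still aligned, and the tea box and sugar jar haven't moved. I'll hand it in.

```bash
python3 -c "
from plant import ctrl
print(ctrl.sign_off())"
```

```text
the job is handed in; nothing more can be done
None
```

The job is handed in: the empty arm points away from the white mug's arm to within about 1°, the blue mug hangs at rest on it, the white mug is still on its arm (slightly turned), and the tea box and sugar jar are unmoved, finishing at about 18 s of the 64 s allowed.

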